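# Stand the fallen bookend up and close the row of sketchbooks

### The arm

A 7-joint arm with a two-finger parallel gripper is mounted at the origin on the work surface. World frame = base frame: x ahead of the robot, y to its left, z up, the work surface at z = 0. Lengths are in m, angles in rad, forces in N, time in s.
With the tool pointing down it reaches from about 0.35 to 0.9 m from the base axis. Payload 8.1 kg.
Tool frame: the origin (TCP) lies on the centre line of the jaws, within the pads' length; the fingertips stand 17 mm ahead of it and the grasp point (between the pads) lies 2 mm behind it; z points along the fingers, y is the direction in which the jaws open and shut (so a half turn about z gives the same grasp; the last joint's range is limited). The gripper opens to 92 mm and grips with 3 to 60 N. Pads are 19 mm wide; open, the fingers measure 130 mm over their backs; the gripper's body (75 mm by 190 mm) begins 47 mm behind the grasp point.
Start: joints at [1.02, 0.434, 0.025, 1.573, -0.012, 1.134, -0.075], TCP at [0.271, -0.563, 0.244] pointing down, gripper open.
Joint ranges: [-2.62, 2.62], [-0.44, 2.09], [-1.27, 1.32], [0.08, 2.57], [-1.32, 4.46], [0.12, 2], [-2.74, 2.74]. Speed limits (rad/s): [2.22, 2.22, 3.01, 3.01, 3.14, 3.14, 3.14].

### API

Orientations are given as a rotation vector (axis times angle).
In Python, from cell import arm gives the robot as it stands.
- The arm moves only by the shell command python3 -m creep 'ROWS' [FORCE]. ROWS is JSON, a list that holds one entry, the list of rows, each a list of 7 numbers: the shift along the world's x, y, z in cm, then the turn, a rotation vector about the world's x, y, z in degrees, then the opening, from -1 (shut) to 1 (fully open), so that 0 is half open. In form: [[[tx, ty, tz, ax, ay, az, jaw], ...]]. A call has 1 to 5 rows; each row is the pose to reach, as a shift and turn from the pose commanded when the call began; what a row does not reach only later rows make up. A row lasts 1/10 s, in which the tool goes at most 50 mm and 8.59 degrees, less where a joint would pass 70% of its speed; a pose out of reach is approached as far as the arm can. A call with a gripper value outside its range is refused whole. The fingers move at their own pace and stop on an object; FORCE is the grip in N (left out, the last holds). Time passes only in rows, so rows that repeat a pose let the fingers close. It gives the time, the measured TCP pose, the force and the opening at its end, in the units of the state.
- arm.observe(): the state, without advancing time (a new reading comes with each control period).
- arm.get_image(name): name is "side" or "top"; returns the picture (384x512x3 uint8, red, green, blue); there is no depth.
- arm.camera_model(name): a dict with "vfov" (degrees; the focal length in pixels is half the picture's height over the tangent of half this angle, whatever the lens; pixels are square), "cx", "cy" (the principal point, pixels), "cam_to_world" (4x4, takes a point from camera to world coordinates). Camera axes: x right, y down, z forward; pixel columns grow to the right and rows downward; lengths in m; the calibration is good to about 2 mm. A picture is of the moment at which its call begins. camera_model takes no time and is no camera call.
- arm.sign_off(): hands the job in, once; it reports no verdict.
The state is a dict: "clock": time; "joints": joint angles; "dq": joint speeds; "joint_efforts": joint torques, N m; "position": TCP position; "ee_rot": TCP orientation; "force": force on the tool from outside, world axes, zero at the start; "ft_torque": the same for the moment, N m; "width": opening from 0.0 (shut) to 1.0 (fully open).
Only numpy, scipy, OpenCV 4.12 (cv2) and the standard library are available. Lean on these libraries where they do the work, as an engineer would, in place of code of your own. Each camera call takes 0.05 s, during which the arm holds its last target.

### The job

The plywood bookend has fallen over towards the row of sketchbooks and the last book has slumped. Without gripping or lifting anything, push the bookend back up on to its foot with the fingertips, then push it along the table towards the magazine file until its upright plate is square and snug against the last book and all four books stand straight, closed up against the file. Leave the glue stick, the tape roll and the cardboard house where they are.

Things in the scene. Friction and masses are not known exactly. Their poses are not given: they have to be found in the camera images.
- file: Full cardboard magazine file, heavy, fixed, at the -y end of the row: 250 (x) x 85 (y) x 300 mm high. Origin: centre of its underside. The row of books runs along its +y axis, centred on x = 0, spines to -x, from its +y side (y = 42.5 mm). Closed up, the four books are 100 mm thick and end at y = 142.5 to 145 mm in this frame.
- book_1: First hardback sketchbook, against the file, loose, standing upright, grey cloth: 150 x 26 x 215 mm (x depth, y thickness, z height), about 590 g. Origin: centre of its underside; z up along the spine.
- book_2: Second sketchbook, loose, standing upright, blue cloth: 148 x 22 x 210 mm (x depth, y thickness, z height), about 480 g. Origin: centre of its underside; z up along the spine.
- book_3: Third sketchbook, loose, standing upright, cork cover: 150 x 28 x 215 mm (x depth, y thickness, z height), about 630 g. Origin: centre of its underside; z up along the spine.
- book_4: Last sketchbook, loose, grey cloth, 148 x 24 x 210 mm (x depth, y thickness, z height), about 520 g. Its top leans on book_3, about 0.25 rad off vertical; its foot has slid out from the file by some 55 mm. Pushed at its foot towards the file it slides in and stands up. Origin: centre of its underside; z along its height, +y away from the file.
- bookend: L-shaped plywood bookend, steel under its foot, loose, about 0.55 kg. Plate 110 wide (x) x 15 thick (y 0 to 15) x 140 mm tall (z); foot 110 wide, 15 thick (z 0 to 15), its end at y = 115 mm. Origin: middle of the heel edge, where the plate's book-side face meets the underside. Start: plate flat on the table, z towards the books (to 0.25 rad askew), foot standing up 115 mm.
- foot_end (a point): Middle of the end face (110 x 15 mm) of the bookend's foot; at the start the top of the standing foot. Pushed near there, away from the books, with 1 to 3 N, the bookend pivots on its heel edge, passes balance after about 25 degrees and drops on to its foot. Upright, it slides with 2 to 5 N; push it low, on this end face.
- glue_stick: Bystander: white glue stick standing upright, 29 mm diameter, 95 mm tall, in front of the books, on the robot side. Origin: centre of its underside.
- tape_roll: Bystander: roll of yellow tape lying flat, 90 mm outside diameter, 24 mm high, beyond the row (+x side). Origin: centre of its underside.
- card_house: Bystander: small cardboard model house with a red roof, 84 x 68 mm, 80 mm high, beyond the row (+x side). Origin: centre of its underside.
Mind the look-alikes: they are no part of the job. What is shaped like the book_2 but red is not meant. What is shaped like the book_1 but green is not meant.

How it is judged:
By the outcome, as a careful person would: the job done as asked, in the order asked, and still so for the second after the job is handed in, with the robot touching nothing.
It also fails if it takes over 58 s, if anything falls off the work surface, if the arm or the gripper's body presses on something with over 40 N, if the wrist force passes 120 N, or if a joint passes its speed limit or range.

## Working session

There is one attempt and no reset: what is moved stays moved. The work goes in short steps, Python scripts to look and compute and a shell command to move; the robot and the scene stay as the last step left them, time stands still between calls to the robot, and variables do not carry over. Pictures are saved under pics/ and viewed, and the job is handed in when it is done.

```bash
ls; mkdir -p pics
python3 - <<'E'
from cell import arm
import cv2
s=arm.observe(); print(s)
for n in("side","top"):
    cv2.imwrite(f"pics/{n}0.png",cv2.cvtColor(arm.get_image(n),cv2.COLOR_RGB2BGR)); print(n,arm.camera_model(n))
E
```

```text
pics
{'clock': 0.0, 'joints': array([ 1.02040368,  0.43520673,  0.02496459,  1.57410825, -0.01159115,
        1.13399805, -0.07508619]), 'dq': array([ 1.09365602e-03, -9.14934256e-05,  5.35040335e-04, -2.29819486e-04,
        1.21779408e-03, -1.23601075e-05, -9.25071620e-05]), 'joint_efforts': array([ 1.03623090e-03, -6.67848158e+01,  9.86110680e-01, -3.14470911e+01,
       -6.03797031e-02,  4.28106403e-02,  2.70364071e-04]), 'position': array([ 0.2703494 , -0.56295815,  0.24295064]), 'ee_rot': array([-3.06173373e+00, -6.97128081e-01,  7.72000117e-04]), 'force': array([-0.0458022 , -0.1933191 , -0.48774876]), 'ft_torque': array([0.04431687, 0.0042723 , 0.02523379]), 'width': 0.9998355099560317}
side {'vfov': 44.46766126429579, 'cx': 252.73131420943804, 'cy': 188.02354137263288, 'cam_to_world': array([[-0.9993185 , -0.03250235,  0.01749672,  0.55755505],
       [-0.03636889,  0.94801652, -0.31613603,  0.23964546],
       [-0.00631202, -0.31655692, -0.94855252,  1.27701191],
       [ 0.        ,  0.        ,  0.        ,  1.        ]])}
top {'vfov': 54.39113645545724, 'cx': 250.41858010522702, 'cy': 188.10991162556508, 'cam_to_world': array([[-0.01596463, -0.98198585,  0.18827883,  0.43146147],
       [-0.99974675,  0.01866413,  0.01257351, -0.14877207],
       [-0.01586107, -0.18803042, -0.98203513,  0.88739072],
       [ 0.        ,  0.        ,  0.        ,  1.        ]])}
```

View pics/side0.png

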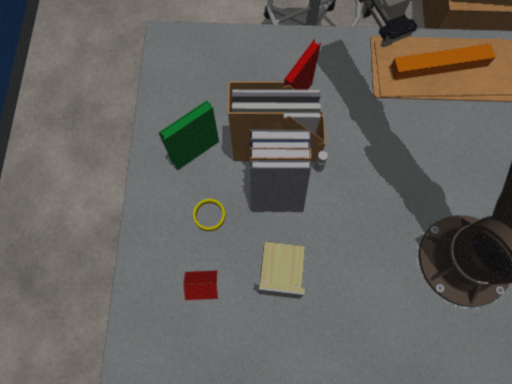

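View pics/top0.png

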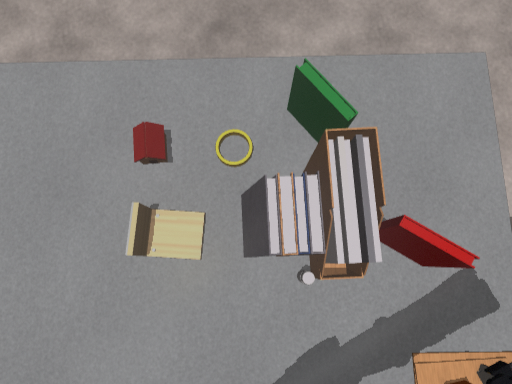

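```bash
cat > h.py <<'E'
from cell import arm
import numpy as np, cv2
def ray(n,u,v):
    m=arm.camera_model(n); f=192/np.tan(np.radians(m["vfov"]/2)); T=m["cam_to_world"]
    return T[:3,3], T[:3,:3]@np.array([(u-m["cx"])/f,(v-m["cy"])/f,1])
def onz(n,u,v,z):
    o,d=ray(n,u,v); return o+d*(z-o[2])/d[2]
def tri(us,ut):
    o1,d1=ray("side",*us);o2,d2=ray("top",*ut)
    A=np.c_[d1,-d2]; s=np.linalg.lstsq(A,o2-o1,rcond=None)[0]
    p,q=o1+s[0]*d1,o2+s[1]*d2
    return (p+q)/2, np.linalg.norm(p-q)
def proj(n,p):
    m=arm.camera_model(n); f=192/np.tan(np.radians(m["vfov"]/2)); T=m["cam_to_world"]
    c=T[:3,:3].T@(np.array(p)-T[:3,3]); return f*c[:2]/c[2]+[m["cx"],m["cy"]]
def snap(n,name,crop=None,k=1):
    im=cv2.cvtColor(arm.get_image(n),cv2.COLOR_RGB2BGR); cv2.imwrite(f"pics/{name}_raw.png",im)
    if crop: x0,y0,x1,y1=crop; im=im[y0:y1,x0:x1]
    cv2.imwrite(f"pics/{name}.png",cv2.resize(im,None,fx=k,fy=k,interpolation=cv2.INTER_CUBIC));
E
python3 - <<'E'
import cv2
a=cv2.imread('pics/top0.png')[160:290,110:370]; cv2.imwrite('pics/topz.png',cv2.resize(a,None,fx=3,fy=3,interpolation=2))
a=cv2.imread('pics/side0.png')[70:310,180:340]; cv2.imwrite('pics/sidez.png',cv2.resize(a,None,fx=2.5,fy=2.5,interpolation=2))
E
```

```text
(no output)
```

View pics/topz.png

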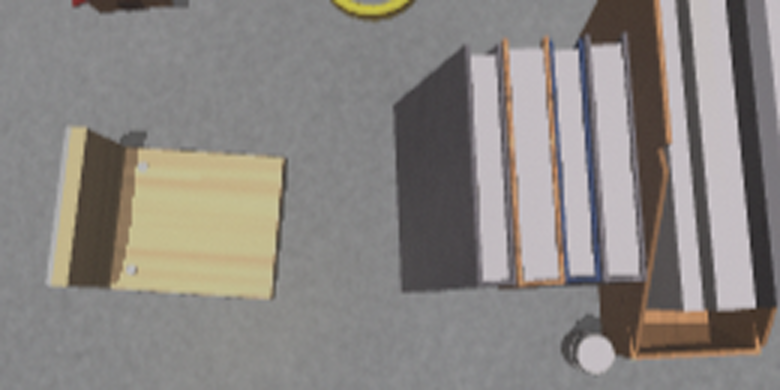

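View pics/sidez.png

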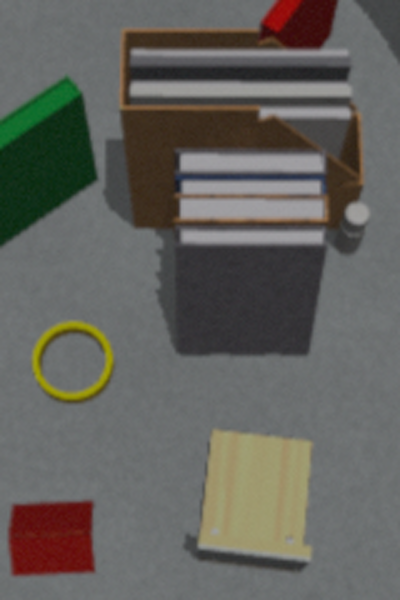

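Run:
```python
from h import *
np.set_printoptions(precision=4,suppress=True)
T=lambda x,y:(x/3+110-.33,y/3+160-.33)
S=lambda x,y:(x/2.5+180-.3,y/2.5+70-.3)
print("plate end far x",onz("top",*T(286,157),.015),onz("side",*S(213,430),.015),tri(S(213,430),T(286,157)))
print("plate end near x",onz("top",*T(272,298),.015),onz("side",*S(311,441),.015),tri(S(311,441),T(272,298)))
print("foot top far", onz("top",*T(66,127),.115),onz("top",*T(87,129),.115),onz("side",*S(198,549),.115),tri(S(198,549),T(66,127)))
print("foot top near", onz("top",*T(48,286),.115),onz("top",*T(69,287),.115),onz("side",*S(310,560),.115),tri(S(310,560),T(48,286)))
print("b4 foot far",onz("top",*T(394,106),0),onz("side",*S(180,353),0))
print("b4 foot near",onz("top",*T(402,291),0),onz("side",*S(308,353),0))
print("b3 top near +y",onz("top",*T(516,286),.215),onz("side",*S(327,222),.215))
print("b3 top far +y",onz("top",*T(504,40),.215),onz("side",*S(176,222),.215))
print("b4 top edge",tri(S(178,243),T(467,48)),tri(S(325,243),T(480,281)))
print("file top far/near +y",onz("side",*S(123,106),.3),onz("side",*S(362,184),.2), onz("top",*T(660,5),.3))
print("b1 top far -y",onz("side",*S(178,150),.215),onz("top",*T(625,35),.215))
print("glue",onz("top",*T(595,352),.095),onz("side",*S(357,214),.095))
```

```text
plate end far x [ 0.5435 -0.0298  0.015 ] [ 0.542  -0.0278  0.015 ] (array([ 0.543 , -0.029 ,  0.0115]), np.float64(0.002105378420304197))
plate end near x [ 0.435  -0.0198  0.015 ] [ 0.4352 -0.0194  0.015 ] (array([ 0.435 , -0.0197,  0.0138]), np.float64(0.0001002656157015773))
foot top far [0.5546 0.111  0.115 ] [0.5529 0.0962 0.115 ] [0.5545 0.1114 0.115 ] (array([0.5546, 0.1113, 0.1142]), np.float64(0.00016643813231935668))
foot top near [0.4451 0.1185 0.115 ] [0.4442 0.1041 0.115 ] [0.4457 0.118  0.115 ] (array([0.4454, 0.1182, 0.1157]), np.float64(0.0006904467702559929))
b4 foot far [ 0.5851 -0.1144  0.    ] [ 0.5815 -0.1179  0.    ]
b4 foot near [ 0.4388 -0.119   0.    ] [ 0.4373 -0.1229  0.    ]
b3 top near +y [ 0.4388 -0.1935  0.215 ] [ 0.4394 -0.1948  0.215 ]
b3 top far +y [ 0.5878 -0.1909  0.215 ] [ 0.5863 -0.1898  0.215 ]
b4 top edge (array([ 0.5834, -0.1681,  0.2145]), np.float64(0.00028368314925416324)) (array([ 0.4418, -0.1723,  0.2167]), np.float64(0.0004672987008841244))
file top far/near +y [ 0.6376 -0.2696  0.3   ] [ 0.4028 -0.243   0.2   ] [ 0.5857 -0.2701  0.3   ]
b1 top far -y [ 0.5873 -0.267   0.215 ] [ 0.5895 -0.2652  0.215 ]
glue [ 0.3947 -0.2543  0.095 ] [ 0.3936 -0.2543  0.095 ]
```

```bash
python3 -m creep '[[[0,0,5,0,0,0,0.2],[0,0,10,0,0,0,0.2],[0,0,15,0,0,0,0.2],[0,0,18,0,0,0,0.2],[1.5,4,18,0,0,5,0.2]]]'
python3 -m creep '[[[1.5,4,0,0,0,5,0.2],[3,8,0,0,0,10,0.2],[4.5,12,0,0,0,15,0.2],[6,16,0,0,0,20,0.2],[7.5,20,0,0,0,25,0.2]]]'
```

```text
clock: 0.6
position: [0.2832, -0.5282, 0.4275]
ee_rot: [3.025, 0.818, -0.001]
force: [1.2, 0.4, -0.6]
width: 0.63
clock: 1.1
position: [0.3607, -0.3216, 0.4235]
ee_rot: [-2.776, -1.471, 0.0]
force: [0.6, 0.4, -0.1]
width: 0.601
```

```bash
python3 -m creep '[[[1.5,4.5,0,0,0,3.5,0.2],[3,9,0,0,0,7,0.2],[4.5,13.5,0,0,0,10.5,0.2],[6,18,0,0,0,14,0.2],[7.5,22.5,0,0,0,17.5,0.2]]]'
python3 -m creep '[[[1.5,4.2,0,0,0,3,0.2],[3,8.4,0,0,0,6,0.2],[4.5,12.6,0,0,0,9,0.2],[5.9,16,0,0,0,12,0.2],[5.9,16,-4,0,0,12.5,0.2]]]'
python3 -m creep '[[[0,0,-5,0,0,0,0.2],[0,0,-10,0,0,0,0.2],[0,0,-14,0,0,0,0.2],[0,0,-14,0,0,0,0.2]]]'
python3 - <<'E'
from h import *
snap("top","t1",(80,100,380,330),2.5)
E
```

```text
clock: 1.6
position: [0.4355, -0.0965, 0.4236]
ee_rot: [2.521, 1.875, -0.0]
force: [1.5, 0.3, -0.2]
width: 0.602
clock: 2.1
position: [0.4972, 0.0682, 0.3869]
ee_rot: [2.293, 2.145, 0.014]
force: [1.5, -0.1, 0.3]
width: 0.6
clock: 2.5
position: [0.4912, 0.0604, 0.239]
ee_rot: [-2.3, -2.132, 0.013]
force: [-0.5, -0.4, -0.2]
width: 0.6
```

View pics/t1.png

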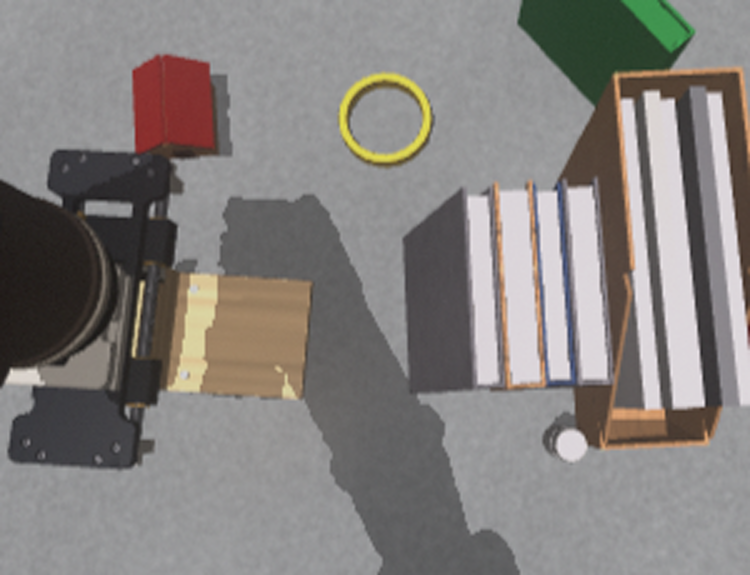

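```bash
python3 - <<'E'
from h import *
im=cv2.imread('pics/top0.png');hs=cv2.cvtColor(im,cv2.COLOR_BGR2HSV)
for n in("top","side"):
    im=cv2.imread(f'pics/{n}0.png');hs=cv2.cvtColor(im,cv2.COLOR_BGR2HSV)
    m=(((hs[...,0]<8)|(hs[...,0]>172))&(hs[...,1]>150)).astype('uint8')
    for c in cv2.findContours(m,0,2)[0]:
        if cv2.contourArea(c)>200:
            b=cv2.boxPoints(cv2.minAreaRect(c)); print(n,b.tolist(),[onz(n,*p,.05).round(3).tolist() for p in b])
E
python3 -m creep '[[[0.3,0,-5,0,0,0,0.2],[0.3,0,-10,0,0,0,0.2],[0.3,0.5,-13.6,0,0,0,0.2],[0.3,1,-13.6,0,0,0,0.2],[0.3,1,-13.6,0,0,0,0.2]]]'
```

```text
top [[381.12310791015625, 241.78457641601562], [398.4769287109375, 211.4153594970703], [479.35382080078125, 257.6307678222656], [462.0, 288.0]] [[0.466, -0.425, 0.05], [0.533, -0.469, 0.05], [0.428, -0.635, 0.05], [0.364, -0.59, 0.05]]
top [[132.721923828125, 122.4917984008789], [163.19863891601562, 121.3630142211914], [164.59042358398438, 158.94110107421875], [134.11370849609375, 160.06988525390625]] [[0.756, 0.139, 0.05], [0.757, 0.066, 0.05], [0.665, 0.06, 0.05], [0.664, 0.132, 0.05]]
side [[183.23092651367188, 272.0804138183594], [215.9814453125, 270.5917663574219], [217.21856689453125, 297.8082580566406], [184.46804809570312, 299.2969055175781]] [[0.752, 0.067, 0.05], [0.668, 0.06, 0.05], [0.66, 0.129, 0.05], [0.744, 0.136, 0.05]]
side [[281.1496887207031, 82.88522338867188], [313.1953430175781, 39.693275451660156], [332.4819030761719, 54.00267028808594], [300.4362487792969, 97.19461822509766]] [[0.508, -0.502, 0.05], [0.412, -0.656, 0.05], [0.353, -0.607, 0.05], [0.45, -0.456, 0.05]]
clock: 3.05
position: [0.4993, 0.0731, 0.1101]
ee_rot: [2.302, 2.136, 0.004]
force: [0.1, 0.6, 0.4]
width: 0.598
```

```bash
python3 -m creep '[[[0,0.7,0,0,0,0,0.2],[0,1.4,0,0,0,0,0.2],[0.1,2.1,0,0,0,0,0.2],[0.1,2.8,0,0,0,0,0.2],[0.2,3.5,0,0,0,0,0.2]]]'
python3 - <<'E'
from h import *
snap("side","s2",(180,150,480,380),2.5)
E
```

```text
clock: 3.55
position: [0.4998, 0.1073, 0.1082]
ee_rot: [2.304, 2.135, 0.001]
force: [-0.4, -1.1, 1.7]
width: 0.601
```

View pics/s2.png

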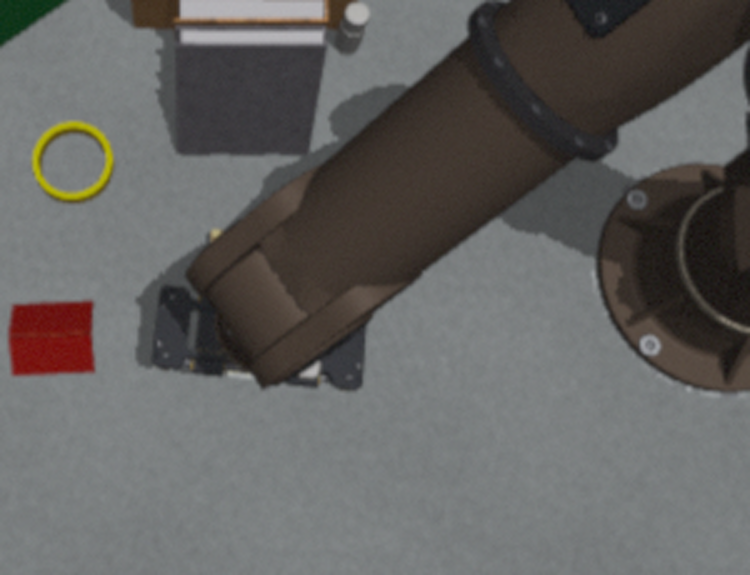

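Force about −1 N in y: contact is made and the foot is tilting (arm hides most of it in the side view). I keep pushing.

```bash
python3 -m creep '[[[0,0.7,0,0,0,0,0.2],[0,1.4,0,0,0,0,0.2],[0.1,2.1,0,0,0,0,0.2],[0.1,2.8,0,0,0,0,0.2],[0.2,3.5,0,0,0,0,0.2]]]'
python3 - <<'E'
from h import *
snap("top","t2",(60,100,360,330),2.5)
E
```

```text
clock: 4.1
position: [0.5015, 0.1423, 0.1077]
ee_rot: [-2.304, -2.136, 0.0]
force: [-0.1, 0.7, -0.2]
width: 0.599
```

View pics/t2.png

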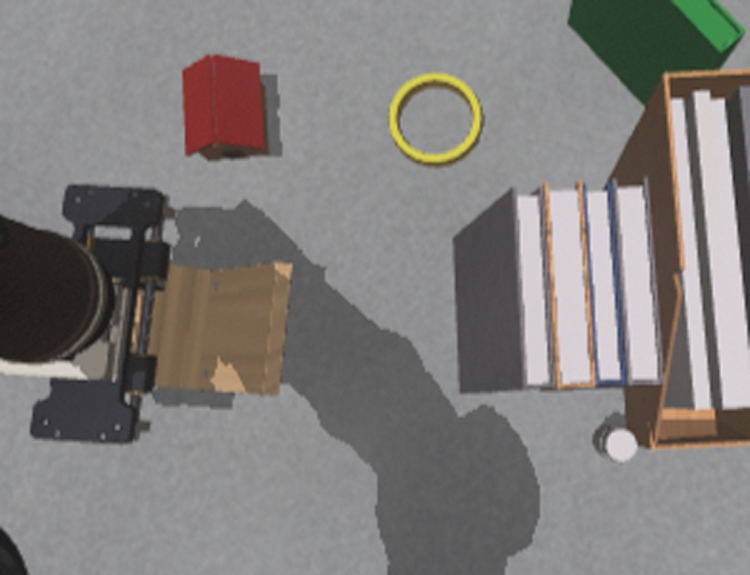

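```bash
python3 -m creep '[[[0,0.5,0,0,0,0,0.2],[0.1,1,0,0,0,0,0.2],[0.1,1.5,0,0,0,0,0.2],[0.1,1.5,0,0,0,0,0.2],[0.1,1.5,0,0,0,0,0.2]]]'
python3 - <<'E'
from h import *
snap("top","t3",(60,100,360,330),2.5)
E
```

```text
clock: 4.65
position: [0.5025, 0.1566, 0.1077]
ee_rot: [2.304, 2.136, -0.0]
force: [0.5, 0.5, -0.4]
width: 0.599
```

View pics/t3.png

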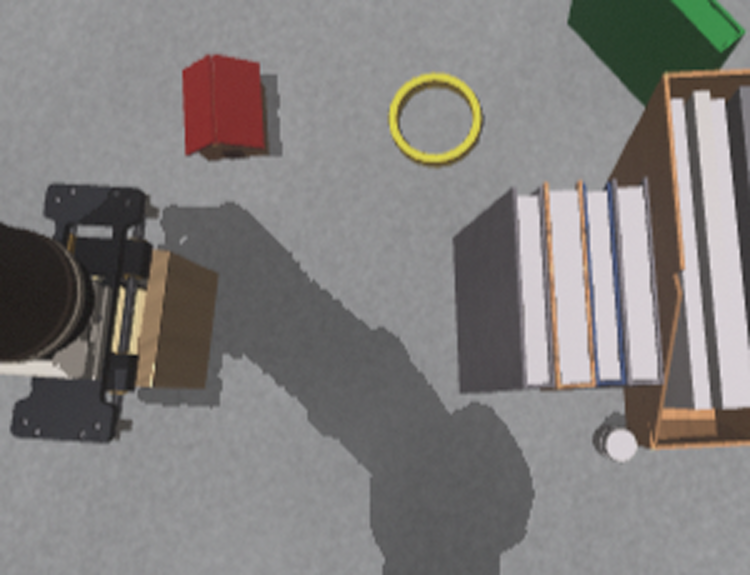

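```bash
python3 -m creep '[[[0,2,0,0,0,0,0.2],[0,6,0,0,0,0,0.2],[0,10,0,0,0,0,0.2],[0,13,0,0,0,0,0.2],[0,13,0,0,0,0,0.2]]]'
python3 - <<'E'
from h import *
snap("top","t4",(60,130,320,330),3)
snap("side","s4",(180,150,380,350),3)
E
```

```text
clock: 5.2
position: [0.5015, 0.2919, 0.1082]
ee_rot: [-2.296, -2.14, -0.004]
force: [0.0, -0.2, 0.3]
width: 0.6
```

View pics/t4.png

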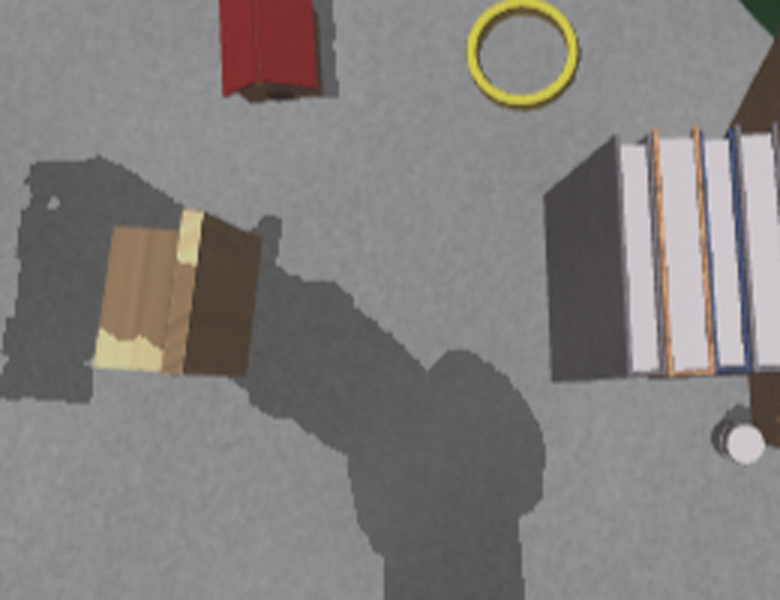

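View pics/s4.png

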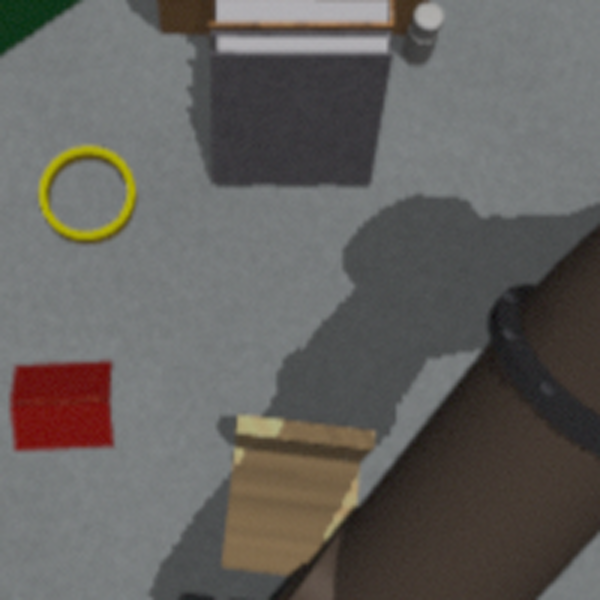

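```bash
python3 - <<'E'
from h import *
np.set_printoptions(precision=4,suppress=True)
T=lambda x,y:(x/3+60-.33,y/3+130-.33)
S=lambda x,y:(x/3+180-.33,y/3+150-.33)
h=[onz("top",*T(262,236),0),onz("top",*T(246,377),0)]
f=[onz("top",*T(114,226),.015),onz("top",*T(94,368),.015)]
p=[onz("side",*S(237,415),.14),onz("side",*S(375,431),.14)]
for a in (h,f,p):
    d=a[0]-a[1]; print(a, (a[0]+a[1])/2, np.linalg.norm(d), np.degrees(np.arctan2(d[1],d[0])))
print(onz("side",*S(222,568),.015))
# file +y top edge, yellow/brown lines: side view rim far->near : full edge in side0
Z=lambda x,y:(x/2.5+180-.3,y/2.5+70-.3)
a,b=onz("side",*Z(123,106),.3),onz("side",*Z(260,110),.3);print(a,b)
a,b=onz("side",*Z(121,30),.3),onz("side",*Z(262,30),.3);print(a,b)
a,b=onz("side",*Z(180,172),.21),onz("side",*Z(325,174),.21);print(a,b)
a,b=onz("top",374/1.,128,.3),onz("top",364,277,.09);print(a,b)
E
python3 - <<'E'
import cv2
a=cv2.imread('pics/side0.png')[70:170,210:340]; cv2.imwrite('pics/sz2.png',cv2.resize(a,None,fx=6,fy=6,interpolation=2))
E
```

```text
[array([0.5568, 0.112 , 0.    ]), array([0.4457, 0.1205, 0.    ])] [0.5013 0.1163 0.    ] 0.1114194458174036 -4.396699341437366
[array([0.5648, 0.2254, 0.015 ]), array([0.4542, 0.2342, 0.015 ])] [0.5095 0.2298 0.015 ] 0.11091493855629408 -4.524606855997024
[array([0.5553, 0.1112, 0.14  ]), array([0.4458, 0.1197, 0.14  ])] [0.5005 0.1155 0.14  ] 0.10980927102912996 -4.46981580074601
[0.5636 0.2259 0.015 ]
[ 0.6376 -0.2696  0.3   ] [ 0.5105 -0.2696  0.3   ]
[ 0.6437 -0.3498  0.3   ] [ 0.51   -0.3541  0.3   ]
[ 0.5845 -0.2454  0.21  ] [ 0.4407 -0.248   0.21  ]
[ 0.6407 -0.3458  0.3   ] [ 0.3927 -0.3705  0.09  ]
```

View pics/sz2.png

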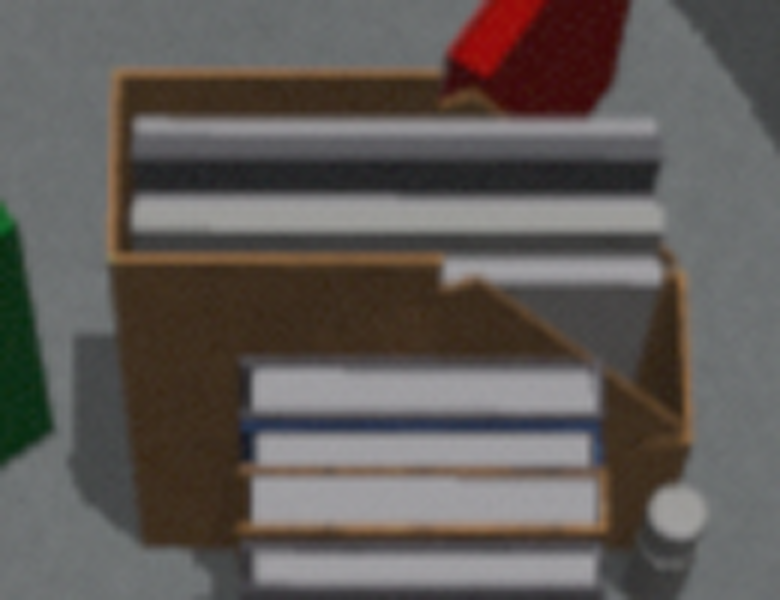

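```bash
python3 -m creep '[[[0.8,0,-4,0,0,0,0.2],[0.8,0,-7,0,0,0,0.2],[0.8,0,-8.6,0,0,0,0.2],[0.8,-2,-8.6,0,0,0,0.2],[0.8,-3,-8.6,0,0,0,0.2]]]'
python3 -m creep '[[[0,-0.8,0,0,0,0,0.2],[0,-1.6,0,0,0,0,0.2],[0,-2.4,0,0,0,0,0.2],[0,-3.2,0,0,0,0,0.2],[0,-4,0,0,0,0,0.2]]]'
```

```text
clock: 5.8
position: [0.5105, 0.2539, 0.0213]
ee_rot: [2.305, 2.133, -0.003]
force: [-0.2, -0.2, 0.5]
width: 0.596
clock: 6.3
position: [0.5111, 0.218, 0.0225]
ee_rot: [-2.302, -2.136, -0.005]
force: [-0.3, 4.8, 1.3]
width: 0.603
```

```bash
python3 -m creep '[[[0,-1,0,0,0,0.7,0.2],[0,-2,0,0,0,1.4,0.2],[0,-3,0,0,0,2.1,0.2],[0,-4,0,0,0,2.8,0.2],[0,-5,0,0,0,3.4,0.2]]]'
python3 -m creep '[[[0,-1,0,0,0,0.7,0.2],[0,-2,0,0,0,1.4,0.2],[0,-3,0,0,0,2,0.2],[0,-4,0,0,0,2.6,0.2],[0,-5,0,0,0,2.9,0.2]]]'
python3 - <<'E'
from h import *
snap("top","t5",(60,130,320,330),3)
snap("side","s5",(180,100,380,300),3)
E
```

```text
clock: 6.8
position: [0.5111, 0.1681, 0.0225]
ee_rot: [-2.237, -2.205, -0.005]
force: [-0.1, 6.8, 3.0]
width: 0.601
clock: 7.3
position: [0.5112, 0.1181, 0.0225]
ee_rot: [-2.181, -2.261, -0.005]
force: [-0.5, 6.3, 1.4]
width: 0.601
```

View pics/t5.png

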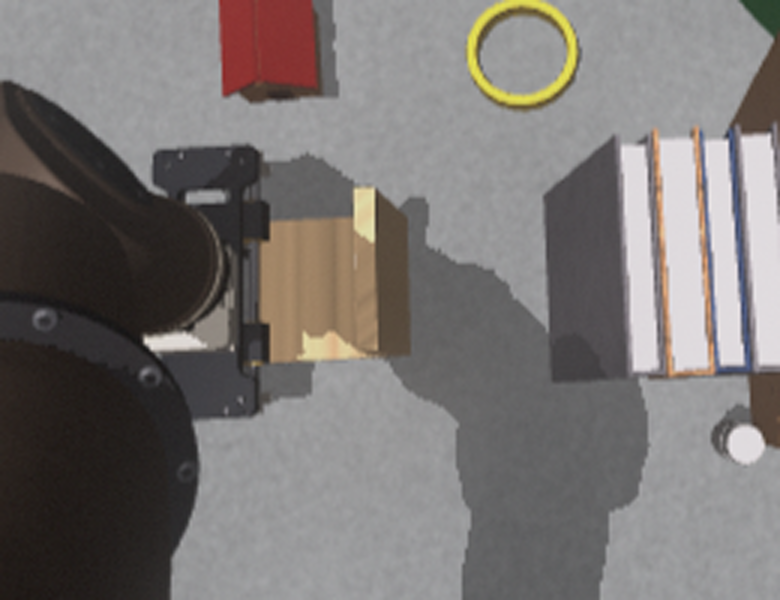

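View pics/s5.png

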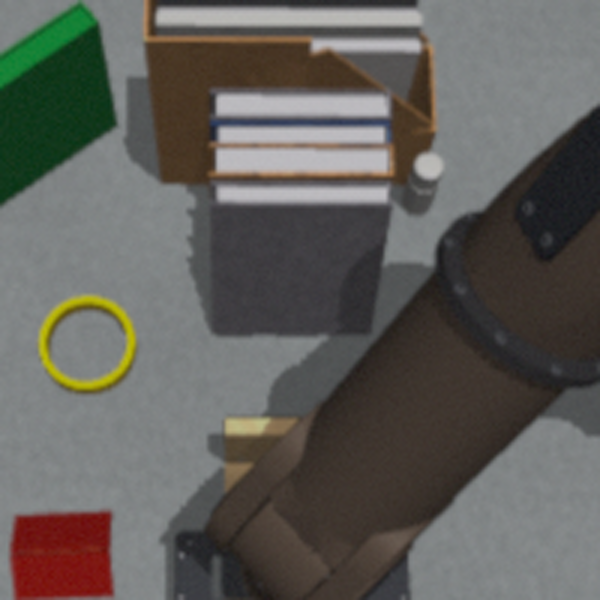

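Run:
```python
from h import *
T=lambda x,y:(x/3+60-.33,y/3+130-.33)
h=[onz("top",*T(410,212),0),onz("top",*T(411,355),0)]
d=h[0]-h[1];print(h,np.degrees(np.arctan2(d[1],d[0])))
b=[onz("top",*T(543,195),0),onz("top",*T(552,380),0)]
d=b[0]-b[1];print(b,np.degrees(np.arctan2(d[1],d[0])))
```

```text
[array([ 0.57408737, -0.00666406,  0.        ]), array([ 0.46061251, -0.00873287,  0.        ])] 1.0444673748181492
[array([ 0.58593855, -0.11364861,  0.        ]), array([ 0.43955494, -0.11904561,  0.        ])] 2.111474127645612
```

```bash
python3 -m creep '[[[0,-1,0,0,0,0,0.2],[0,-2,0,0,0,0,0.2],[0,-3,0,0,0,0,0.2],[0,-4,0,0,0,0,0.2],[0,-5,0,0,0,0,0.2]]]'
python3 -m creep '[[[0,-1,0,0,0,0,0.2],[0,-2,0,0,0,0,0.2],[0,-3,0,0,0,0,0.2],[0,-4,0,0,0,0,0.2],[0,-5,0,0,0,0,0.2]]]'
python3 - <<'E'
from h import *
snap("top","t6",(130,130,390,330),3)
E
```

```text
clock: 7.9
position: [0.511, 0.0681, 0.0222]
ee_rot: [-2.181, -2.26, -0.004]
force: [-0.8, 5.9, 2.2]
width: 0.599
clock: 8.4
position: [0.5111, 0.0182, 0.0222]
ee_rot: [-2.181, -2.261, -0.004]
force: [-0.1, 7.1, 3.2]
width: 0.597
```

View pics/t6.png

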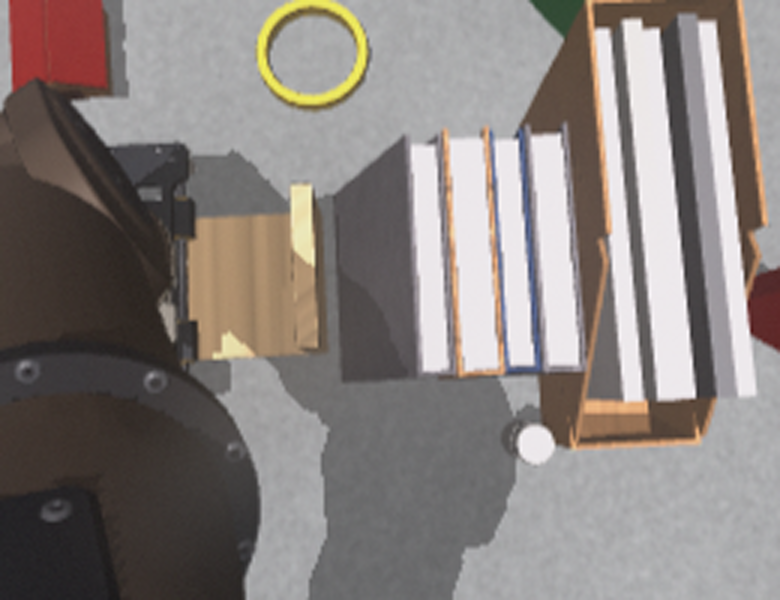

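```bash
python3 -m creep '[[[0,-0.6,0,0,0,0,0.2],[0,-1.2,0,0,0,0,0.2],[0,-1.8,0,0,0,0,0.2],[0,-2.4,0,0,0,0,0.2],[0,-3,0,0,0,0,0.2]]]'
python3 -m creep '[[[0,-0.4,0,0,0,0,0.2],[0,-0.8,0,0,0,0,0.2],[0,-1.2,0,0,0,0,0.2],[0,-1.6,0,0,0,0,0.2],[0,-2,0,0,0,0,0.2]]]'
python3 - <<'E'
from h import *
snap("top","t7",(130,130,390,330),3)
E
```

```text
clock: 8.95
position: [0.511, -0.0103, 0.0221]
ee_rot: [-2.179, -2.261, -0.005]
force: [-0.2, 10.6, 2.0]
width: 0.603
clock: 9.45
position: [0.511, -0.0303, 0.0221]
ee_rot: [-2.179, -2.261, -0.005]
force: [-0.2, 9.9, 2.2]
width: 0.598
```

View pics/t7.png

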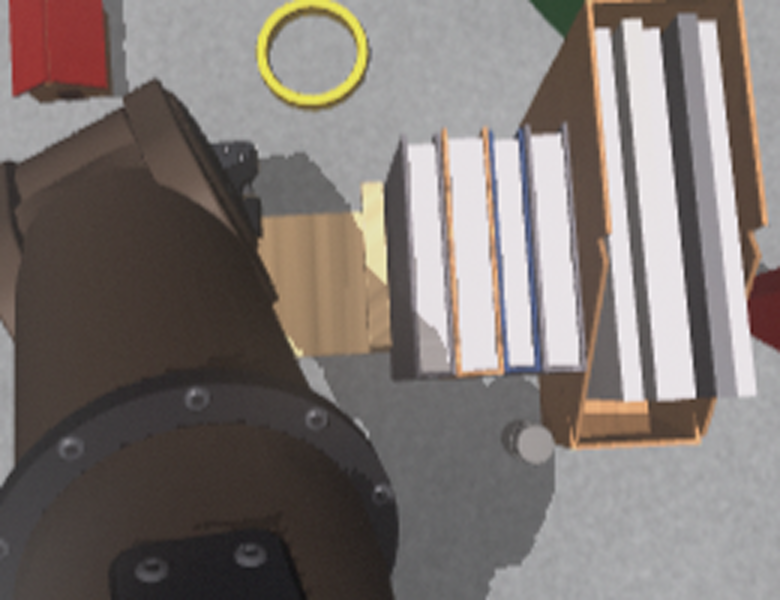

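```bash
python3 -m creep '[[[0,-0.3,0,0,0,0,0.2],[0,-0.6,0,0,0,0,0.2],[0,-0.9,0,0,0,0,0.2]]]'
python3 -m creep '[[[0,-0.2,0,0,0,0,0.2],[0,-0.4,0,0,0,0,0.2]]]'
```

```text
clock: 9.8
position: [0.511, -0.0393, 0.0221]
ee_rot: [-2.179, -2.261, -0.005]
force: [-0.4, 10.3, 3.8]
width: 0.603
clock: 10.0
position: [0.5111, -0.0432, 0.0221]
ee_rot: [-2.179, -2.261, -0.005]
force: [-0.5, 12.3, 2.6]
width: 0.6
```

```bash
python3 -m creep '[[[0,-0.1,0,0,0,0,0.2],[0,-0.2,0,0,0,0,0.2]]]'
python3 -m creep '[[[0,-0.1,0,0,0,0,0.2],[0,-0.1,0,0,0,0,0.2]]]'
python3 - <<'E'
from h import *
snap("top","t8",(130,130,390,330),3)
snap("side","s8",(190,60,390,260),3)
E
```

```text
clock: 10.2
position: [0.5111, -0.0438, 0.0221]
ee_rot: [-2.178, -2.261, -0.007]
force: [0.2, 16.4, 2.2]
width: 0.599
clock: 10.4
position: [0.511, -0.044, 0.0221]
ee_rot: [-2.177, -2.261, -0.008]
force: [-0.3, 17.5, 2.0]
width: 0.598
```

View pics/t8.png

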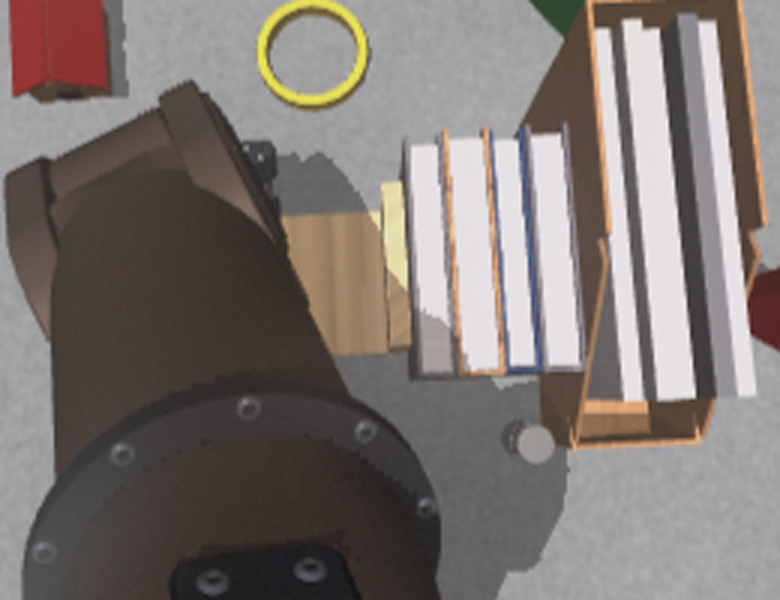

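View pics/s8.png

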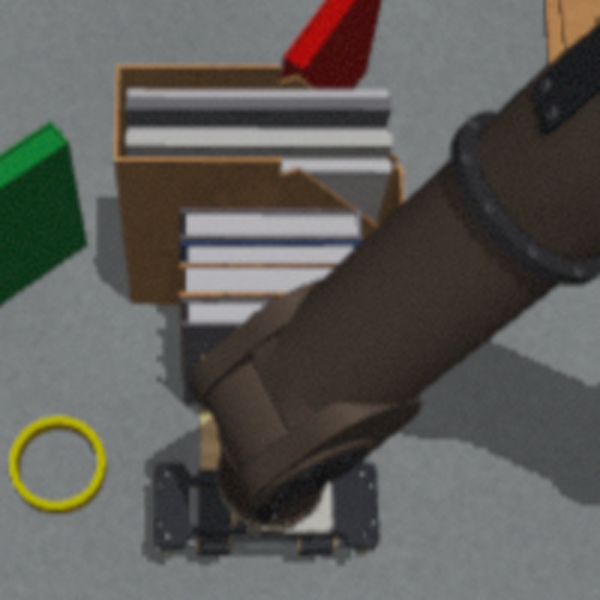

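```bash
python3 -m creep '[[[0,-0.1,0,0,0,0,0.2],[0,-0.2,0,0,0,0,0.2],[0,-0.2,0,0,0,0,0.2]]]'
python3 -m creep '[[[0,0.5,0,0,0,0,0.2],[0,1.5,0,0,0,0,0.2],[0,4,0,0,0,0,0.2],[0,8,1,0,0,0,0.2],[0,12,3,0,0,0,0.2]]]'
python3 -m creep '[[[0,4,3,0,0,0,0.2],[0,8,6,0,0,0,0.2],[0,12,9,0,0,0,0.2],[0,16,12,0,0,0,0.2]]]'
python3 - <<'E'
from h import *
snap("top","t9",(150,150,350,300),4)
snap("side","s9",(200,80,350,230),4)
E
```

```text
clock: 10.8
position: [0.511, -0.0445, 0.0221]
ee_rot: [-2.175, -2.261, -0.01]
force: [-0.4, 22.0, 2.2]
width: 0.602
clock: 11.3
position: [0.5093, 0.0686, 0.0509]
ee_rot: [-2.185, -2.256, 0.005]
force: [1.3, -0.0, 1.0]
width: 0.598
clock: 11.7
position: [0.51, 0.2297, 0.173]
ee_rot: [2.183, 2.258, -0.002]
force: [1.3, -0.1, 0.1]
width: 0.602
```

View pics/t9.png

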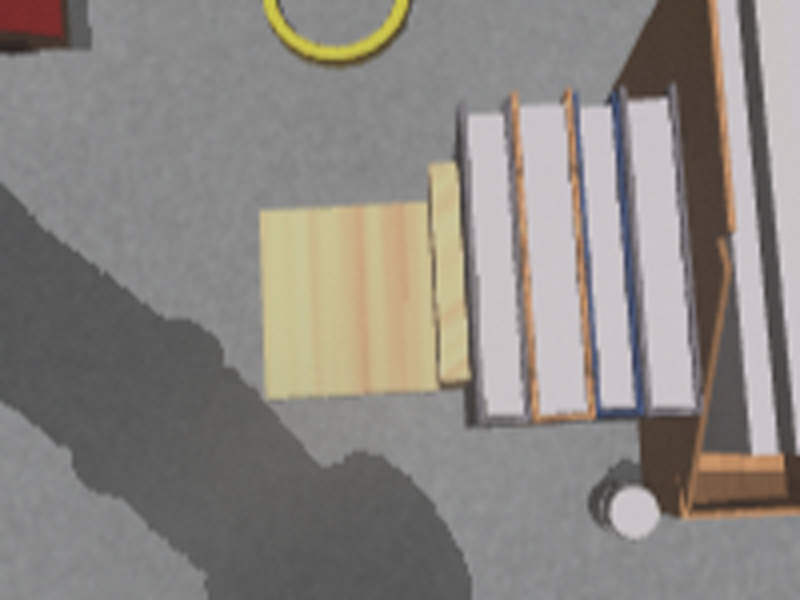

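View pics/s9.png

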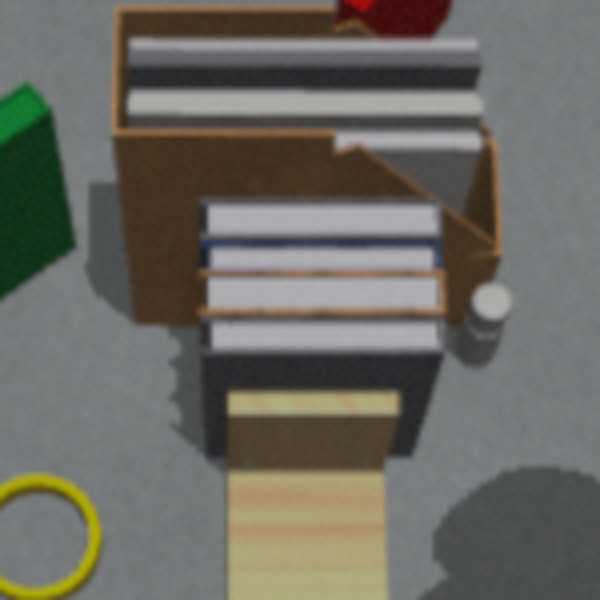

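Run:
```python
from h import *
T=lambda x,y:(x/4+150-.375,y/4+150-.375)
S=lambda x,y:(x/4+200-.375,y/4+80-.375)
def L(n,f,a,b,z,lab):
    p,q=onz(n,*f(*a),z),onz(n,*f(*b),z)
    if p[0]<q[0]:p,q=q,p
    s=(p-q)[1]/(p-q)[0]; print(f"{lab:22s} x {p[0]:.4f} {q[0]:.4f} yaw {np.degrees(np.arctan(s)):.2f} y@.51 {q[1]+s*(.51-q[0]):.4f}")
L("top",T,(460,105),(478,425),.21,"T b4 top outer")
L("side",S,(206,351),(440,351),.21,"S b4 top outer")
L("side",S,(208,456),(412,456),0,"S b4 bottom")
L("top",T,(458,163),(469,381),.14,"T plate top bookside")
L("top",T,(430,164),(441,384),.14,"T plate top outer")
L("side",S,(228,391),(400,391),.14,"S plate top bookside")
L("side",S,(228,414),(400,415),.14,"S plate top outer")
L("side",S,(228,470),(386,470),.015,"S plate bottom outer")
L("top",T,(260,211),(266,399),.015,"T foot end")
L("side",S,(200,200),(440,202),.215,"S b1 top inner")
L("side",S,(118,132),(333,132),.3,"S file +y edge")
L("side",S,(137,325),(200,325),0,"S file base")
L("side",S,(200,314),(443,313),.215,"S b3 outer")
for a,b in(((206,351),(460,105)),((440,351),(478,425))): print(tri(S(*a),T(*b)))
```

```text
T b4 top outer         x 0.5840 0.4377 yaw 1.82 y@.51 -0.1692
S b4 top outer         x 0.5831 0.4411 yaw 1.95 y@.51 -0.1712
S b4 bottom            x 0.5837 0.4382 yaw 1.97 y@.51 -0.1715
T plate top bookside   x 0.5695 0.4598 yaw 1.53 y@.51 -0.1686
T plate top outer      x 0.5693 0.4586 yaw 1.71 y@.51 -0.1545
S plate top bookside   x 0.5696 0.4591 yaw 1.95 y@.51 -0.1705
S plate top outer      x 0.5690 0.4591 yaw 1.61 y@.51 -0.1545
S plate bottom outer   x 0.5689 0.4579 yaw 1.97 y@.51 -0.1564
T foot end             x 0.5660 0.4563 yaw 1.93 y@.51 -0.0543
S b1 top inner         x 0.5904 0.4414 yaw 1.39 y@.51 -0.2690
S file +y edge         x 0.6370 0.5125 yaw 1.90 y@.51 -0.2724
S file base            x 0.6392 0.5932 yaw 1.94 y@.51 -0.2721
S b3 outer             x 0.5875 0.4397 yaw 2.19 y@.51 -0.1937
(array([ 0.58288211, -0.16674099,  0.21504995]), np.float64(0.00014135452295255187))
(array([ 0.43951005, -0.17201062,  0.21233755]), np.float64(0.0038247015930924166))
```

```bash
python3 -m creep '[[[0,0,2,0,0,0,0.2],[0,0,2,0,0,0,0.2],[0,0,2,0,0,0,0.2],[0,0,2,0,0,0,0.2]]]'
python3 - <<'E'
from h import *
im=cv2.cvtColor(arm.get_image("side"),cv2.COLOR_RGB2BGR);cv2.imwrite("pics/s10.png",im)
a=cv2.imread('pics/side0.png')
def c(i,f,roi):
    x0,y0,x1,y1=roi;h=cv2.cvtColor(i[y0:y1,x0:x1],cv2.COLOR_BGR2HSV);m=cv2.moments(f(h).astype('uint8'));return m['m10']/m['m00']+x0,m['m01']/m['m00']+y0
for f,r in((lambda h:(h[...,0]>20)&(h[...,0]<40)&(h[...,1]>150),(180,180,235,240)),(lambda h:((h[...,0]<8)|(h[...,0]>172))&(h[...,1]>150),(170,255,230,310)),(lambda h:(h[...,2]>150)&(h[...,1]<60),(316,145,332,170))):
    print(c(a,f,r),c(im,f,r))
E
```

```text
clock: 12.2
position: [0.5102, 0.2277, 0.1907]
ee_rot: [2.184, 2.258, -0.003]
force: [0.4, 0.8, 0.3]
width: 0.6
(208.55902777777777, 213.93055555555554) (208.8125, 213.86111111111111)
(200.126582278481, 284.9769850402762) (200.1743648960739, 284.9757505773672)
(322.87179487179486, 154.87179487179486) (322.71153846153845, 154.82692307692307)
```

View pics/s10.png

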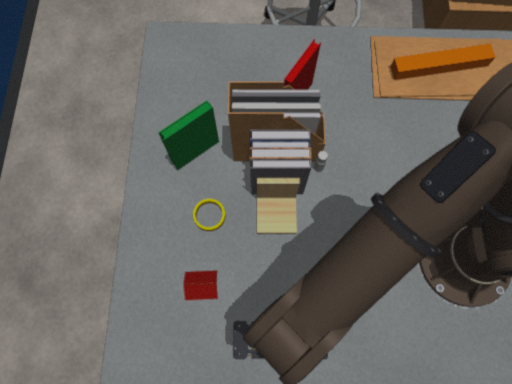

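The bookend (plate about (278,187), foot to row 233) stands snug on the row, the bystanders are where they were to within 0.3 px, and the arm is clear.

```bash
python3 -c "
from cell import arm
print(arm.sign_off())"
```

```text
the job is handed in; nothing more can be done
None
```

The bookend is back up on its foot, square and snug against the last book, and all four books stand straight and closed up against the file. I handed the job in at 12.2 s. I tipped the bookend up by pushing its foot away from the books with both fingertips. Then I pushed it low on the foot's end face, turning it about 6° on the way, until it stalled at 22 N, and backed the arm off. Nothing was gripped or lifted.

**Last checks:**
- **Row closed up:** the last book's outer face is about 101 mm from the file's face, against the 100 to 102.5 mm expected. Its top and foot positions agree to about 0.3 mm in the side view, so it stands straight.
- **Bookend square:** the file, the last book and the bookend measure 1.5 to 2.0° in yaw, so they are parallel within measurement error. The plate's book-side face reads within 1 mm of the last book's face.
- **Bystanders:** the glue stick, tape roll and cardboard house moved less than 0.3 pixels in the side image.

**Disagreements:**
- The two camera views differ by up to 2 mm on the book and plate edges, which is the stated calibration error.
- The top edge of the first book measured 1.4° in yaw instead of 1.9°. I put this down to picking the pixels on a coarse edge.
- The bookend sits about 2 to 3 mm off the centre line of the row, towards +x. I left it there.

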